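Snap a bearing cap home with a wood block

ROBOT

A 6-joint arm with a two-finger parallel gripper is mounted at the origin on a cart in front of the work surface, level with it; the furniture and walls round the work are solid. World frame = base frame: x ahead of the robot, y to its left, z up, the work surface at z = 0. Lengths are in m, angles in rad, forces in N, time in s.
With the tool pointing down it reaches from about 0.4 to 0.825 m from the base axis. Payload 7 kg.
Tool frame: the origin (TCP) lies between the finger pads; the fingertips stand 19 mm ahead of it and the grasp point (between the pads) is the TCP; z points along the fingers, y is the line along which they close (so a half turn about z gives the same grasp; the last joint's range is limited). The gripper opens to 85 mm and grips with 20 to 120 N. Pads are 22 mm wide; open, the fingers measure 114 mm over their backs; the gripper's body (76 mm by 85 mm) begins 54 mm behind the grasp point. The pads swing forward as they close: fully open they stand 13 mm farther back than shut.
Start: joints at [-1.034, 0.359, 0.012, 0, -1.224, -0.288], TCP at [0.166, -0.654, 0.25] pointing down, gripper open.
Joint ranges: [-3.07, 3.07], [-1.43, 2.12], [-1.02, 1.25], [-3.03, 1.67], [-3.05, -0], [-3.03, 3.03]. Speed limits (rad/s): [2.39, 2.39, 3.01, 3.14, 3.14, 3.14].

INTERFACE

Orientations are given as a unit quaternion [w, x, y, z].
In Python, from rig import * gives the robot as it stands. The module is installed in compiled form; this text tells all that it offers.
- The arm moves only by the shell command python3 -m inch 'ROWS' [FORCE]. ROWS is JSON, a list that holds one entry, the list of rows, each a list of 7 numbers: the closure, from -1 (fully open) to 1 (shut), then the shift along the tool's x, y, z in mm, then the turn, a rotation vector about the tool's x, y, z in degrees. In form: [[[grip, dx, dy, dz, ax, ay, az], ...]]. A call has 1 to 12 rows; each row shifts and turns the commanded pose from where the row before left it, along the tool's axes as they then stand; what a row does not reach is not made up. A row lasts 1/8 s, in which the tool goes at most 62.5 mm and 10.7 degrees, less where a joint would pass 70% of its speed; a pose out of reach is approached as far as the arm can. A call with a gripper value outside its range is refused whole. The fingers move at their own pace and stop on an object; FORCE is the grip in N (left out, the last holds). Time passes only in rows, so rows that do not move let the fingers close. It gives the time, the measured TCP pose, the force, the opening and the grip force at its end, in the units of the state.
- sense(): the state, without advancing time (a new reading comes with each control period).
- read_camera(name): name is "scene" or "top"; returns the picture (480x640x3 uint8, red, green, blue); there is no depth.
- calibration(name): a dict with "mtx" (3x3 intrinsics, pixels), "R" (3x3) and "t" (3): a world point X has camera coordinates R X + t. Camera axes: x right, y down, z forward; pixel columns grow to the right and rows downward; lengths in m; the calibration is good to about 2 mm. A picture is of the moment at which its call begins. calibration takes no time and is no camera call.
- finish_job(): hands the job in; it is judged then, once.
The state is a dict: "clock": time; "joint_positions": joint angles; "joint_vel": joint speeds; "tau": joint torques, N m; "tcp_pos": TCP position; "eef_rot": TCP orientation; "contact_force": force on the tool from outside, world axes, zero at the start; "wrist_torque": the same for the moment, N m; "grip_width": opening from 0.0 (shut) to 1.0 (fully open); "grip_force": force on a finger pad.
Only numpy, scipy, OpenCV 4.12 (cv2) and the standard library are available. Lean on these libraries where they do the work, as an engineer would, in place of code of your own. Each camera call takes 0.05 s, during which the arm holds its last target. There are 200 camera calls.

TASK

Set the orange bearing cap, boss up, into the bore of the blue bearing housing and let go of it. Then take the wooden offcut and with its flat underside press the cap straight down by its boss, gently and by feel, until it snaps past the catches and is fully home; keep a steady push of about 15 N on it for a good second. Lay the offcut back on the bench well clear of the housing and leave the other things alone.

Things in the scene. Friction and masses are not known exactly. Their poses are not given: they have to be found in the camera images.
- housing: Blue bearing housing screwed to the bench: round barrel 76 mm in diameter, 58 mm high, on a square 110 x 110 mm flange (10 mm thick, bolt heads to 17 mm high). Origin on the bore's axis at bench level, z up. Its yaw does not matter to the cap.
- bore_rim (a point): Centre of the mouth of the housing's upright bore, level with the rim, 58 mm above the bench. The bore is 53 mm wide. Hidden in it, 26 mm down, are four sprung catches, and below them the bearing face, where the cap comes to rest; its depth, 38 to 48 mm below the rim, differs from housing to housing and is not measured: the end of the travel must be felt.
- cap_mid (a point): Orange plastic bearing cap, round, 61 mm high, 80 g, upright at the start; this point is on its axis half-way up, 30.5 mm above its underside, 2.5 mm below its shoulder. Below the shoulder: a plug up to 50 mm wide, 33 mm high, tapered to 40 mm at the underside. Above: the boss, 23 mm wide and 28 mm high, by which it is gripped (fingertips a few mm above the shoulder). z points up.
- cap_top (a point): Centre of the boss's flat top, 30.5 mm above cap_mid. With the cap loose on the catches it is 31 to 32 mm above the rim; a push of about 8 to 14 N over some 4 mm passes the catches, after which the cap drops freely; fully home, on the bearing face, this point is 13 to 23 mm above the rim. Pushed less far it springs back up. The block's push on it must never exceed 35 N (the plastic cracks).
- offcut_mid (a point): Wooden offcut, a plain block 40 mm (x) by 85 mm (y) by 38 mm high (z), 59 g, lying flat on the bench; this point is at its centre. It is the pusher: grip it across its 40 mm width and press on the boss with the middle of its underside.
- tape_measure: Yellow tape measure, 41 x 93 x 64 mm, bystander; origin under its centre.
- chuck_key: Grey steel drill chuck key, 52 x 63 x 18 mm, bystander; origin under its centre.
There are look-alikes about, which are no part of the job. Of the things like the part that bears cap_mid, leave any that is red; of the rest the smaller one is meant.

How it is judged:
On the way, in this order (a step that is already met when the one before it is completed fails the run):
1. the cap stands loosely in the bore on the catches, released (horizontal distance between cap_mid and housing below 0.005 m and z of cap_mid in the frame of housing between 0.0555 and 0.0625 m and angle between cap_mid's own z axis and vertical below 0.2 rad and contact force between the fingers and cap below 0.2 N), for 0.2 s.
2. the offcut presses on the cap while it is not yet home (contact force between offcut and cap above 3 N and z of cap_mid in the frame of housing above 0.052 m), for 0.02 s.
3. the cap is home and the offcut keeps pressing it with 10 to 22 N for 0.8 s, the fingers off it (z of cap_mid in the frame of housing below 0.052 m and contact force between offcut and cap between 10 and 22 N and contact force between the fingers and cap below 0.5 N), for 0.8 s.
At the end, for the whole second after the job is handed in: The cap is snapped home and held by the catches (boss top at most 24.5 mm above the rim), within 4 mm of the bore's axis and 0.08 rad of upright; the offcut lies on the bench, its centre over 100 mm from the housing's axis; all at rest (z of cap_mid in the frame of housing below 0.052 m and horizontal distance between cap_mid and housing below 0.004 m and angle between cap_mid's own z axis and vertical below 0.08 rad and linear speed of each of cap, offcut below 0.01 m/s and height (world z) of offcut_mid between 0.01 and 0.05 m and horizontal distance between offcut_mid and housing above 0.1 m); the robot touches nothing.
It fails at once if the offcut presses on the cap with more than 35 N (contact force between offcut and cap above 35 N).
It fails at once if a bystander is moved by more than 30 mm (distance of any of tape_measure, chuck_key from where it was at the start of the episode above 0.03 m).
It also fails if it takes over 72 s, if anything falls off the work surface, if the arm or the gripper's body presses on something with over 40 N, if the wrist force passes 120 N, or if a joint passes its speed limit or range.

## Working session

There is one attempt and no reset: what is moved stays moved. The work goes in short steps, Python scripts to look and compute and a shell command to move; the robot and the scene stay as the last step left them, time stands still between calls to the robot, and variables do not carry over. Pictures are saved under pics/ and viewed, at most 13 in all, crops included, and the job is handed in when it is done.

```bash
mkdir -p pics
python3 - <<'E'
from rig import *
import cv2
for n in("scene","top"):
    cv2.imwrite(f"pics/{n}0.png",read_camera(n)[:,:,::-1])
    c=calibration(n);print(n,c["mtx"].tolist(),(-c["R"].T@c["t"]).round(3),c["R"].round(3).tolist())
s=sense();print(s["clock"],s["tcp_pos"],s["eef_rot"],s["contact_force"],s["grip_width"])
E
```

```text
scene [[569.2549833720165, 0.0, 325.24301385012507], [0.0, 569.2549833720165, 234.35130673921657], [0.0, 0.0, 1.0]] [-0.153  0.777  0.532] [[-0.731, -0.682, 0.008], [-0.3, 0.31, -0.902], [0.613, -0.662, -0.431]]
top [[498.7682384936395, 0.0, 317.98103783848956], [0.0, 498.7682384936395, 234.90511400739288], [0.0, 0.0, 1.0]] [0.412 0.064 1.276] [[-0.028, -1.0, -0.005], [-0.996, 0.029, -0.085], [0.085, 0.003, -0.996]]
0.1 [ 0.1660838  -0.6538627   0.24945422] [-1.60035136e-04 -1.24011626e-01  9.92280496e-01  7.13057121e-04] [-0.06304842 -0.48523557 -0.14950611] 0.9956160840077607
```

View pics/scene0.png

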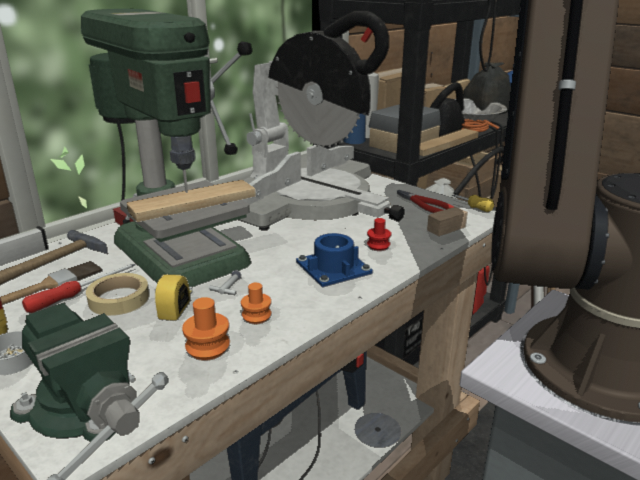

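View pics/top0.png

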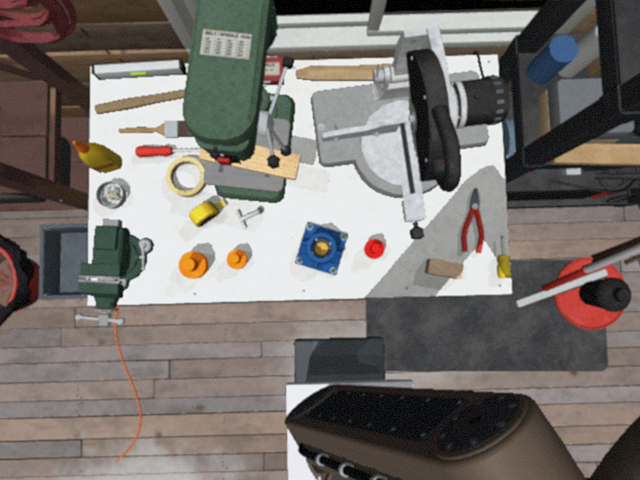

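The scene view shows three caps: large orange at (206,330), small orange at (256,303) and red at (378,236). In the top view they are at (193,264), (237,259) and (374,246). The small orange one is meant. The housing is at top (321,248), the offcut at (444,268), the tape at (207,211) and the chuck key at (250,214). I'll check the choice in a crop and measure.

```bash
cat > h.py <<'E'
from rig import *
import cv2, numpy as np
def ray(n,u,v,z):
    c=calibration(n);R,t=np.array(c["R"]),np.array(c["t"]);o=-R.T@t
    d=R.T@np.linalg.inv(c["mtx"])@np.array([u,v,1.]);return o+d*(z-o[2])/d[2]
def two(a,b):
    P=[];x=[]
    for n,p in(("scene",a),("top",b)):
        c=calibration(n);P.append(np.array(c["mtx"])@np.c_[c["R"],c["t"]]);x.append(np.array(p,float).reshape(2,1))
    X=cv2.triangulatePoints(P[0],P[1],x[0],x[1]);return (X[:3]/X[3]).ravel()
def blobs(im,lo,hi,box,amin=20):
    m=cv2.inRange(cv2.cvtColor(im,cv2.COLOR_RGB2HSV),lo,hi);k=np.zeros_like(m);x0,y0,x1,y1=box;k[y0:y1,x0:x1]=m[y0:y1,x0:x1]
    c,_=cv2.findContours(k,cv2.RETR_EXTERNAL,cv2.CHAIN_APPROX_NONE)
    return sorted([q for q in c if cv2.contourArea(q)>amin],key=cv2.contourArea)[::-1],k
def pose():
    s=sense();from scipy.spatial.transform import Rotation as Ro
    q=s["eef_rot"];return s["tcp_pos"],Ro.from_quat([q[1],q[2],q[3],q[0]])
E
python3 - <<'E'
from h import *
im=cv2.imread("pics/top0.png")[:,:,::-1].copy();sc=cv2.imread("pics/scene0.png")[:,:,::-1].copy()
for nm,lo,hi,box,z in(("orange",(5,150,80),(18,255,255),(170,240,255,285),.033),("blue",(100,120,40),(125,255,255),(285,210,360,285),.01),("wood",(5,40,60),(25,200,230),(415,250,475,285),.038)):
    for c in blobs(im,lo,hi,box)[0][:3]:
        r=cv2.minAreaRect(c);b=cv2.boxPoints(r)
        print(nm,cv2.contourArea(c),np.round(r[0],1),np.round(r[1],1),r[2],ray("top",*r[0],z).round(4),[ray("top",*p,z)[:2].round(3).tolist() for p in b])
a=cv2.resize(im[215:285,180:390],None,fx=3.8,fy=3.8,interpolation=2);b=cv2.resize(sc[215:365,170:470],(798,399)[:2],interpolation=2)
v=np.vstack([np.pad(a,((0,0),(0,0),(0,0))),cv2.resize(b,(a.shape[1],330))]);print(v.shape)
cv2.imwrite("pics/crop1.png",v[:,:,::-1])
E
```

```text
orange 558.5 [193.  264.5] [25. 28.] 90.0 [0.4535 0.3808 0.033 ] [[0.486, 0.416], [0.484, 0.346], [0.421, 0.346], [0.423, 0.416]]
orange 259.0 [236.5 258.5] [17. 19.] 90.0 [0.4653 0.2722 0.033 ] [[0.487, 0.296], [0.486, 0.248], [0.443, 0.249], [0.445, 0.296]]
blue 1464.5 [321.1 248.1] [41.4 41.9] 16.699243545532227 [0.4866 0.0606 0.01  ] [[0.453, 0.127], [0.554, 0.094], [0.521, -0.006], [0.42, 0.028]]
wood 500.5 [444. 268.] [36.3 16. ] 8.972626686096191 [ 0.4269 -0.242   0.038 ] [[0.416, -0.194], [0.455, -0.202], [0.438, -0.29], [0.399, -0.282]]
(596, 798, 3)
```

View pics/crop1.png

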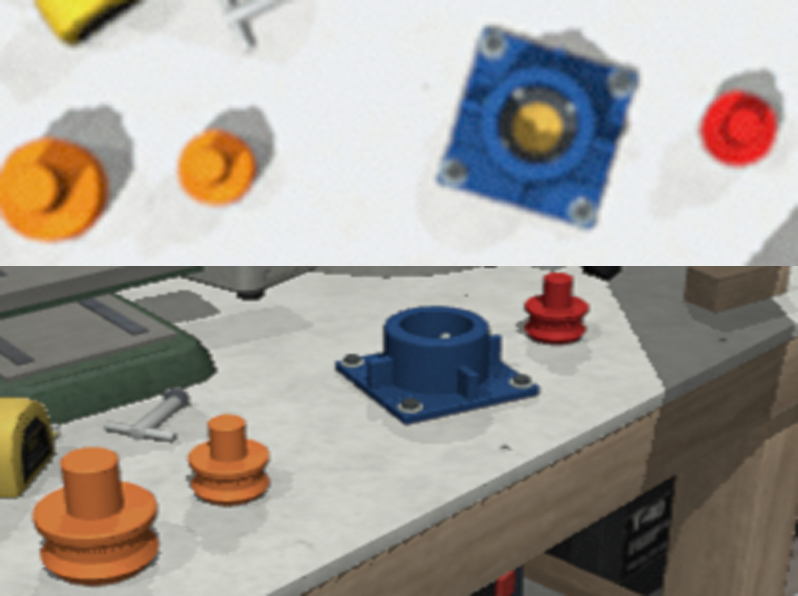

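The crop confirms it: the target is the small orange cap at top (237,259). The one to its left is larger, and the far right one is red. I'll turn the tool first, because one yaw works for both grasps, and refine the positions.

```bash
python3 -m inch '[[[-1,0,0,0,0,0,-9.3],[-1,0,0,0,0,0,-9.3],[-1,0,0,0,0,0,-9.3],[-1,0,0,0,0,0,-9.3],[-1,0,0,0,0,0,-9.3],[-1,0,0,0,0,0,-9.3],[-1,0,0,0,0,0,-9.3],[-1,0,0,0,0,0,0]]]' 30
python3 - <<'E'
from h import *
print("boss",two((255.3,287.3),(234,257.4)).round(4),ray("top",234,257.4,.061).round(4))
print("rim",two((334.3,243.2),(321.6,247.4)).round(4),ray("top",321.6,247.4,.058).round(4))
p,R=pose()
print(R.as_matrix().round(3).tolist())
for g in((.45,-.25,.25),(.466,.272,.2)): print((R.inv().apply(np.array(g)-p)*1000).round(0)); p=np.array(g)
print(sense()["joint_positions"])
E
```

```text
clock: 1.1
tcp_pos: [0.1661, -0.654, 0.2498]
eef_rot: [0.0, -0.638, 0.77, 0.0]
contact_force: [0.4, 0.2, -0.8]
grip_width: 1.001
grip_force: 0.0
boss [0.4666 0.2735 0.0584] [0.467  0.2735 0.061 ]
rim [0.4865 0.0601 0.0545] [0.4854 0.0594 0.058 ]
[[-0.186, -0.983, -0.0], [-0.983, 0.186, 0.001], [-0.001, 0.0, -1.0]]
[-450. -204.    0.]
[-516.   81.   50.]
[-1.03389390e+00  3.58965084e-01  1.14846689e-02 -2.10756594e-04
 -1.22408885e+00  8.47037431e-01]
```

```bash
python3 -m inch '[[[-1,-38,-17,0,0,0,0],[-1,-38,-17,0,0,0,0],[-1,-38,-17,0,0,0,0],[-1,-38,-17,0,0,0,0],[-1,-38,-17,0,0,0,0],[-1,-38,-17,0,0,0,0],[-1,-38,-17,0,0,0,0],[-1,-38,-17,0,0,0,0],[-1,-38,-17,0,0,0,0],[-1,-38,-17,0,0,0,0],[-1,-38,-17,0,0,0,0],[-1,-32,-17,0,0,0,0]]]'; python3 -m inch '[[[-1,-43,7,3,0,0,0],[-1,-43,7,3,0,0,0],[-1,-43,7,3,0,0,0],[-1,-43,7,3,0,0,0],[-1,-43,7,3,0,0,0],[-1,-43,7,3,0,0,0],[-1,-43,7,3,0,0,0],[-1,-43,7,3,0,0,0],[-1,-43,7,3,0,0,0],[-1,-43,7,3,0,0,0],[-1,-43,7,3,0,0,0],[-1,-43,7,3,0,0,0]]]'
python3 - <<'E'
from h import *
p,R=pose()
print((R.inv().apply(np.array((.4665,.2735,.061))-p)*1000).round(1),sense()["joint_positions"].round(2))
E
```

```text
clock: 2.6
tcp_pos: [0.4504, -0.2482, 0.2504]
eef_rot: [0.0, -0.637, 0.771, -0.0]
contact_force: [0.4, -0.5, -0.4]
grip_width: 1.007
grip_force: 0.0
clock: 4.1
tcp_pos: [0.4623, 0.2745, 0.2142]
eef_rot: [0.0, -0.637, 0.771, 0.0]
contact_force: [0.2, 0.8, -0.1]
grip_width: 1.001
grip_force: 0.0
[  0.2  -4.3 153.2] [ 0.9   0.16 -0.34 -0.   -1.07 -1.09]
```

```bash
python3 -m inch '[[[-1,0,-4.3,40,0,0,0],[-1,0,0,40,0,0,0],[-1,0,0,30,0,0,0],[-1,0,0,25,0,0,0],[-1,0,0,22,0,0,0],[-1,0,0,0,0,0,0],[1,0,0,0,0,0,0],[1,0,0,0,0,0,0],[1,0,0,0,0,0,0],[1,0,0,0,0,0,0],[1,0,0,0,0,0,0],[1,0,0,0,0,0,0]]]' 35
```

```text
clock: 5.6
tcp_pos: [0.467, 0.2725, 0.058]
eef_rot: [0.0, -0.639, 0.77, 0.0]
contact_force: [-1.3, -0.2, 5.9]
grip_width: 0.247
grip_force: 34.2
```

```bash
python3 -m inch '[[[1,0,0,0,0,0,0],[1,0,0,0,0,0,0],[1,0,0,-20,0,0,0],[1,0,0,-35,0,0,0],[1,0,0,-35,0,0,0],[1,0,0,-10,0,0,0]]]'
python3 - <<'E'
from h import *
p,R=pose()
print((R.inv().apply(np.array((.486,.060,p[2]))-p)*1000).round(1))
a,b=read_camera("scene"),read_camera("top")
cv2.imwrite("pics/lift.png",np.hstack([cv2.resize(a[170:370,170:420],(500,400)),cv2.resize(b[180:300,180:360],(300,200)).repeat(2,0)])[:,:,::-1])
E
```

```text
clock: 6.35
tcp_pos: [0.4675, 0.2729, 0.1595]
eef_rot: [0.002, -0.639, 0.77, 0.0]
contact_force: [0.2, -0.0, -1.3]
grip_width: 0.25
grip_force: 34.4
[205.8 -57.5  -0.5]
```

View pics/lift.png

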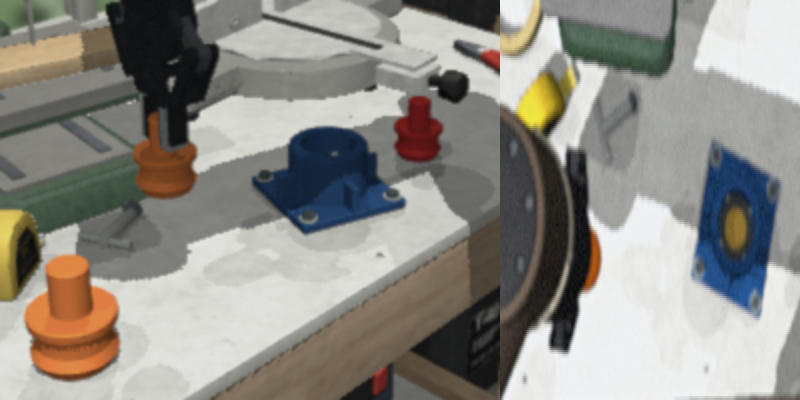

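The cap is held upright: boss between the fingers at scene crop (165,130), plug below at (165,175). The way to the bore at crop (330,145) is clear.

```bash
python3 -m inch '[[[1,25,-7,0,0,0,0],[1,35,-10,0,0,0,0],[1,35,-10,0,0,0,0],[1,35,-10,0,0,0,0],[1,35,-10,0,0,0,0],[1,26,-7,0,0,0,0],[1,15,-3.5,0,0,0,0],[1,0,0,0,0,0,0],[1,0,0,0,0,0,0]]]'
python3 - <<'E'
from h import *
p,R=pose()
print((R.inv().apply(np.array((.4857,.0597,p[2]))-p)*1000).round(1))
a,b=read_camera("scene"),read_camera("top")
cv2.imwrite("pics/over.png",np.hstack([cv2.resize(a[180:300,270:400],(434,400)),cv2.resize(b[200:300,275:365],(360,400))])[:,:,::-1])
# scene-view lateral check: column of plug axis vs barrel axis
for nm,lo,hi in(("cap",(5,150,60),(18,255,255)),("blue",(100,120,30),(125,255,255))):
    cs,_=blobs(a,lo,hi,(285,150,385,300));print(nm,[cv2.boundingRect(c) for c in cs[:3]])
c=calibration("scene")
for P in((.4857,.0597,.058),(*p[:2],.058),(*p[:2],.12)):
    q=np.array(c["mtx"])@(np.array(c["R"])@P+c["t"]);print((q[:2]/q[2]).round(1))
E
```

```text
clock: 7.58
tcp_pos: [0.4852, 0.0594, 0.157]
eef_rot: [-0.0, -0.638, 0.77, 0.0]
contact_force: [0.5, 0.6, -0.4]
grip_width: 0.249
grip_force: 34.4
[-0.4 -0.4 -0. ]
cap [(323, 189, 26, 36)]
blue [(297, 234, 75, 52)]
[335.2 241.6]
[335.5 241.6]
[336.1 211.3]
```

View pics/over.png

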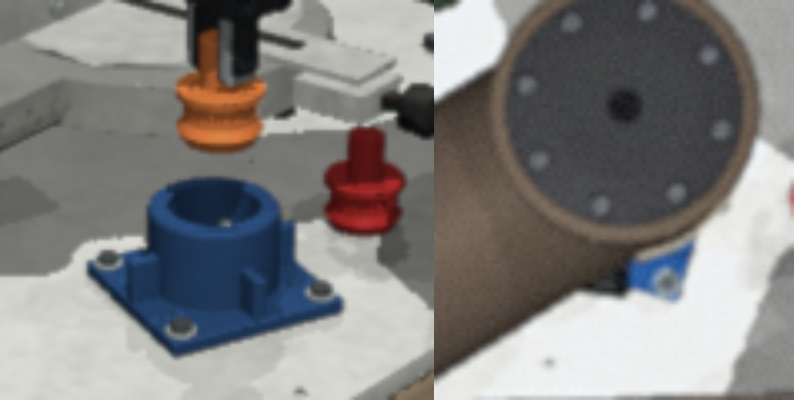

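The cap hangs above the bore at crop (220,115), with the rim at (213,205). It looks a touch right of the barrel's axis, so I'll check that numerically.

Run:
```python
from h import *
a=read_camera("scene")
for nm,lo,hi,box in(("cap",(5,120,50),(18,255,255),(300,200,372,232)),("blue",(100,100,30),(125,255,255),(300,232,372,258))):
    cs,k=blobs(a,lo,hi,box)
    print(nm,[(y,np.flatnonzero(k[y]).min(),np.flatnonzero(k[y]).max()) for y in range(box[1],box[3],2) if k[y].any()])
```

```text
cap [(200, np.int64(329), np.int64(334)), (202, np.int64(326), np.int64(334)), (204, np.int64(323), np.int64(348)), (206, np.int64(322), np.int64(349)), (208, np.int64(323), np.int64(348)), (210, np.int64(325), np.int64(346)), (212, np.int64(325), np.int64(345)), (214, np.int64(324), np.int64(345)), (216, np.int64(323), np.int64(347)), (218, np.int64(323), np.int64(347)), (220, np.int64(324), np.int64(346)), (222, np.int64(326), np.int64(345)), (224, np.int64(329), np.int64(342))]
blue [(234, np.int64(325), np.int64(340)), (236, np.int64(320), np.int64(347)), (238, np.int64(317), np.int64(350)), (240, np.int64(315), np.int64(352)), (242, np.int64(315), np.int64(353)), (244, np.int64(315), np.int64(353)), (246, np.int64(315), np.int64(357)), (248, np.int64(315), np.int64(357)), (250, np.int64(315), np.int64(357)), (252, np.int64(315), np.int64(357)), (254, np.int64(314), np.int64(357)), (256, np.int64(307), np.int64(357))]
```

```bash
python3 -m inch '[[[1,-1,-0.7,10,0,0,0],[1,0,0,20,0,0,0],[1,0,0,15,0,0,0],[1,0,0,10,0,0,0],[1,0,0,7,0,0,0],[1,0,0,3,0,0,0],[1,0,0,0,0,0,0]]]'
```

```text
clock: 8.6
tcp_pos: [0.4861, 0.06, 0.0923]
eef_rot: [-0.0, -0.638, 0.77, 0.0]
contact_force: [-0.6, -0.8, -0.8]
grip_width: 0.247
grip_force: 34.6
```

```bash
for i in 1 2 3; do python3 -m inch '[[[1,0,0,1.5,0,0,0],[1,0,0,0,0,0,0]]]' | egrep 'tcp_pos|contact'; done
```

```text
tcp_pos: [0.4861, 0.06, 0.0909]
contact_force: [0.3, 0.6, -0.8]
tcp_pos: [0.4861, 0.06, 0.0893]
contact_force: [0.2, -0.3, -0.4]
tcp_pos: [0.4865, 0.0601, 0.0879]
contact_force: [1.8, -0.5, 0.4]
```

```bash
python3 -m inch '[[[-1,0,0,0,0,0,0],[-1,0,0,0,0,0,0],[-1,0,0,0,0,0,0],[-1,0,0,0,0,0,0],[-1,0,0,0,0,0,0],[-1,0,0,-20,0,0,0],[-1,0,0,-35,0,0,0],[-1,0,0,-40,0,0,0],[-1,0,0,-20,0,0,0]]]'
python3 - <<'E'
from h import *
a=read_camera("scene")
cv2.imwrite("pics/set.png",cv2.resize(a[180:300,270:400],(434,400))[:,:,::-1])
p,R=pose();print((R.inv().apply(np.array((.427,-.242,p[2]))-p)*1000).round(1))
E
```

```text
clock: 10.48
tcp_pos: [0.4868, 0.0602, 0.2051]
eef_rot: [0.001, -0.639, 0.77, -0.0]
contact_force: [1.3, 0.3, 0.7]
grip_width: 1.0
grip_force: 0.0
[308.5   4.   -0.9]
```

View pics/set.png

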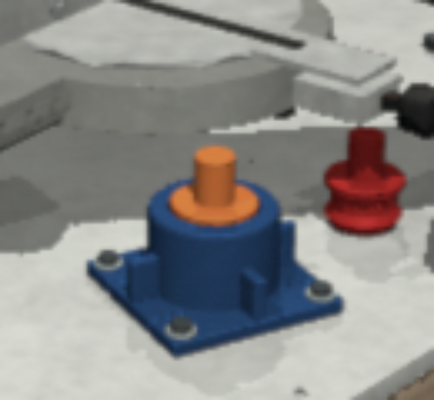

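The cap stands upright in the bore, boss at crop (214,175), flange level with the rim. Now the offcut.

```bash
python3 -m inch '[[[-1,30,0,0,0,0,0],[-1,42,1,0,0,0,0],[-1,42,1,0,0,0,0],[-1,42,1,0,0,0,0],[-1,42,1,0,0,0,0],[-1,42,0,0,0,0,0],[-1,40,0,0,0,0,0],[-1,30.5,0,20,0,0,0],[-1,0,0,40,0,0,0],[-1,0,0,30,0,0,0],[-1,0,0,0,0,0,0]]]'
python3 - <<'E'
from h import *
a=read_camera("scene");c=calibration("scene")
cs,k=blobs(a,(5,40,30),(25,200,230),(415,195,480,250))
for q in cs[:2]: print(cv2.contourArea(q),cv2.boundingRect(q))
cv2.imwrite("pics/off.png",cv2.resize(a[130:260,370:500],(600,600))[:,:,::-1])
p,R=pose();print((R.inv().apply(np.array((.4265,-.244,.028))-p)*1000).round(1))
E
```

```text
clock: 11.9
tcp_pos: [0.4231, -0.2443, 0.1109]
eef_rot: [-0.002, -0.638, 0.77, 0.002]
contact_force: [-0.9, -0.7, 0.5]
grip_width: 1.0
grip_force: 0.0
786.0 (427, 206, 40, 30)
134.5 (461, 195, 19, 14)
[-0.9 -2.2 84.5]
```

View pics/off.png

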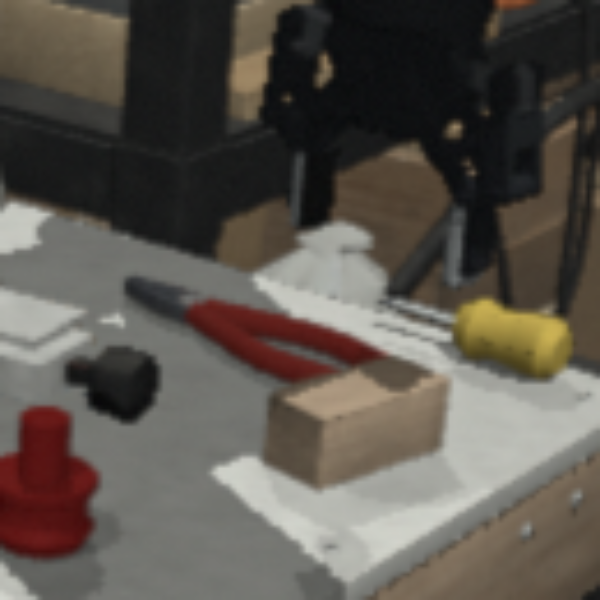

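The block lies at crop (360,420), below the open gripper, with the pliers' handles at (370,355) just behind. The fingers clear them.

```bash
python3 -m inch '[[[-1,-1,-2,30,0,0,0],[-1,0,0,25,0,0,0],[-1,0,0,17,0,0,0],[-1,0,0,10,0,0,0],[-1,0,0,0,0,0,0]]]' ; python3 -m inch '[[[1,0,0,0,0,0,0],[1,0,0,0,0,0,0],[1,0,0,0,0,0,0],[1,0,0,0,0,0,0],[1,0,0,0,0,0,0],[1,0,0,0,0,0,0]]]' 70;  python3 -m inch '[[[1,0,0,-10,0,0,0],[1,0,0,-25,0,0,0],[1,0,0,-35,0,0,0],[1,0,0,-35,0,0,0],[1,0,0,-35,0,0,0],[1,0,0,-10,0,0,0],[1,0,0,0,0,0,0]]]'
python3 - <<'E'
from h import *
p,R=pose();print((R.inv().apply(np.array((.4865,.0601,p[2]))-p)*1000).round(1))
a=read_camera("scene");b=read_camera("top")
cv2.imwrite("pics/held.png",np.hstack([cv2.resize(a[130:260,370:500],(400,400)),cv2.resize(b[200:300,390:490],(400,400))])[:,:,::-1])
E
```

```text
clock: 12.58
tcp_pos: [0.4275, -0.2438, 0.0312]
eef_rot: [0.0, -0.639, 0.77, -0.0]
contact_force: [0.3, 0.6, 0.7]
grip_width: 0.999
grip_force: 0.0
clock: 13.32
tcp_pos: [0.4276, -0.2439, 0.0318]
eef_rot: [0.0, -0.639, 0.77, -0.001]
contact_force: [-1.9, 0.4, 7.4]
grip_width: 0.452
grip_force: 70.4
clock: 14.2
tcp_pos: [0.427, -0.2438, 0.1814]
eef_rot: [0.001, -0.638, 0.77, -0.0]
contact_force: [0.8, -0.3, -2.2]
grip_width: 0.452
grip_force: 70.1
[-3.096e+02 -2.300e+00  1.000e-01]
```

View pics/held.png

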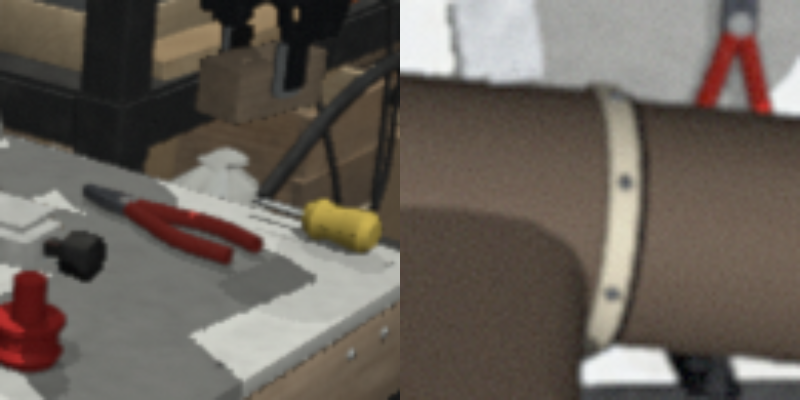

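Run:
```python
from h import *
print("scene-only offcut centre",ray("scene",447.3,214.5,.038).round(4))
for p in((268,405),(325,415),(450,378),(380,360)): print(ray("scene",370+p[0]*.2167,130+p[1]*.2167,.038)[:2].round(3))
for p in((325,488),(440,448)): print("bottom",ray("scene",370+p[0]*.2167,130+p[1]*.2167,0)[:2].round(3))
print("cap rim scene",ray("scene",334,243,.058)[:2].round(3))
```

```text
scene-only offcut centre [ 0.4262 -0.2395  0.038 ]
[ 0.447 -0.195]
[ 0.421 -0.204]
[ 0.402 -0.283]
[ 0.438 -0.279]
bottom [ 0.419 -0.208]
bottom [ 0.403 -0.285]
cap rim scene [0.483 0.066]
```

The block is held level: crop (265,80), with the finger about mid-length. The offcut centre is confirmed within 2–3 mm of the TCP. Next I'll carry it over the housing.

```bash
python3 -m inch '[[[1,-20,0,0,0,0,0],[1,-40,0,0,0,0,0],[1,-45,0,0,0,0,0],[1,-45,-1,0,0,0,0],[1,-45,-1,0,0,0,0],[1,-45,0,0,0,0,0],[1,-40,0,0,0,0,0],[1,-20,0,0,0,0,0],[1,-9.5,0,10,0,0,0],[1,0,0,20,0,0,0],[1,0,0,15,0,0,0],[1,0,0,0,0,0,0]]]'
python3 - <<'E'
from h import *
p,R=pose();print((R.inv().apply(np.array((.4865,.0601,.121))-p)*1000).round(1))
a=read_camera("scene")
cv2.imwrite("pics/press.png",cv2.resize(a[160:300,260:400],(560,560))[:,:,::-1])
E
```

```text
clock: 15.8
tcp_pos: [0.4851, 0.0589, 0.1342]
eef_rot: [-0.002, -0.638, 0.77, 0.0]
contact_force: [0.2, -0.5, 0.6]
grip_width: 0.451
grip_force: 70.1
[-1.5 -1.2 13.2]
```

View pics/press.png

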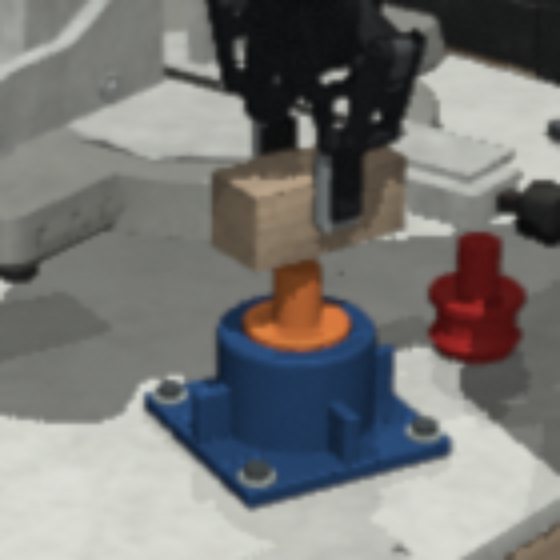

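The block's middle is above the boss at crop (298,270), and the cap stands straight. I'll centre the remaining 1.5 mm and descend by feel.

```bash
python3 -m inch '[[[1,-1.5,-1,4,0,0,0],[1,0,0,4,0,0,0],[1,0,0,0,0,0,0]]]'| egrep 'tcp_pos|contact'; for i in 1 2 3 4 5 6 7; do python3 -m inch '[[[1,0,0,1,0,0,0],[1,0,0,0,0,0,0]]]' | egrep 'clock|tcp_pos|contact' | tr '\n' ' '; echo; done
```

```text
tcp_pos: [0.4873, 0.0612, 0.1277]
contact_force: [-1.1, -0.3, 0.4]
clock: 16.48 tcp_pos: [0.4874, 0.0613, 0.1269] contact_force: [0.1, -1.1, -0.1] 
clock: 16.73 tcp_pos: [0.4873, 0.0613, 0.1258] contact_force: [0.1, 0.0, 0.3] 
clock: 16.98 tcp_pos: [0.4873, 0.0613, 0.1247] contact_force: [0.9, -0.4, -0.4] 
clock: 17.23 tcp_pos: [0.4873, 0.0612, 0.1237] contact_force: [-0.3, -0.5, -0.6] 
clock: 17.48 tcp_pos: [0.4873, 0.0612, 0.1227] contact_force: [0.2, 0.0, 0.3] 
clock: 17.73 tcp_pos: [0.4873, 0.0613, 0.1217] contact_force: [0.1, 0.9, -0.8] 
clock: 17.98 tcp_pos: [0.4874, 0.0613, 0.1208] contact_force: [0.5, -0.2, -0.8]
```

```bash
for i in 1 2 3 4; do python3 -m inch '[[[1,0,0,0.8,0,0,0],[1,0,0,0,0,0,0]]]' | egrep 'clock|tcp_pos|contact' | tr '\n' ' '; echo; done
```

```text
clock: 18.23 tcp_pos: [0.4877, 0.0614, 0.1203] contact_force: [0.2, 0.0, 4.5] 
clock: 18.48 tcp_pos: [0.4879, 0.0614, 0.1199] contact_force: [-1.5, -0.1, 7.3] 
clock: 18.73 tcp_pos: [0.4882, 0.0615, 0.1195] contact_force: [-1.1, 0.7, 10.3] 
clock: 18.98 tcp_pos: [0.4885, 0.0616, 0.1189] contact_force: [-0.8, -0.1, 9.8]
```

```bash
for i in 1 2 3 4; do python3 -m inch '[[[1,0,0,0.8,0,0,0],[1,0,0,0,0,0,0]]]' | egrep 'clock|tcp_pos|contact' | tr '\n' ' '; echo; done
```

```text
clock: 19.23 tcp_pos: [0.4885, 0.0616, 0.1179] contact_force: [0.2, 1.8, 7.2] 
clock: 19.48 tcp_pos: [0.488, 0.0615, 0.1165] contact_force: [0.7, 0.5, 2.1] 
clock: 19.73 tcp_pos: [0.4868, 0.0611, 0.1147] contact_force: [-0.8, 0.0, -0.5] 
clock: 19.98 tcp_pos: [0.4872, 0.0612, 0.1142] contact_force: [0.7, 0.1, -0.0]
```

It has passed the catches. I'll follow it down until I feel the bearing face.

```bash
for i in 1 2 3; do python3 -m inch '[[[1,0,0,1,0,0,0],[1,0,0,0,0,0,0]]]' | egrep 'clock|tcp_pos|contact' | tr '\n' ' '; echo; done
```

```text
clock: 20.23 tcp_pos: [0.4873, 0.0612, 0.1133] contact_force: [0.4, 0.1, -0.6] 
clock: 20.48 tcp_pos: [0.4873, 0.0613, 0.1123] contact_force: [0.2, 0.3, -0.5] 
clock: 20.72 tcp_pos: [0.4873, 0.0613, 0.1113] contact_force: [-0.2, -0.5, -0.1]
```

```bash
for i in 1 2; do python3 -m inch '[[[1,0,0,1,0,0,0],[1,0,0,0,0,0,0]]]' | egrep 'clock|tcp_pos|contact' | tr '\n' ' '; echo; done
```

```text
clock: 20.98 tcp_pos: [0.4873, 0.0613, 0.1103] contact_force: [-0.1, 0.4, -0.8] 
clock: 21.22 tcp_pos: [0.4873, 0.0613, 0.1093] contact_force: [0.1, -0.3, -0.4]
```

```bash
for i in 1 2 3; do python3 -m inch '[[[1,0,0,1,0,0,0],[1,0,0,0,0,0,0]]]' | egrep 'clock|tcp_pos|contact' | tr '\n' ' '; echo; done
```

```text
clock: 21.48 tcp_pos: [0.4873, 0.0612, 0.1083] contact_force: [-0.4, 0.8, -0.2] 
clock: 21.72 tcp_pos: [0.4873, 0.0612, 0.1073] contact_force: [0.3, 0.1, -0.2] 
clock: 21.98 tcp_pos: [0.4873, 0.0612, 0.1063] contact_force: [0.1, -0.6, -0.9]
```

```bash
for i in 1 2 3; do python3 -m inch '[[[1,0,0,1,0,0,0],[1,0,0,0,0,0,0]]]' | egrep 'clock|tcp_pos|contact' | tr '\n' ' '; echo; done
```

```text
clock: 22.22 tcp_pos: [0.4874, 0.0613, 0.1054] contact_force: [0.6, -0.7, -1.8] 
clock: 22.48 tcp_pos: [0.4875, 0.0613, 0.1053] contact_force: [-4.0, 0.1, 10.8] 
clock: 22.72 tcp_pos: [0.4876, 0.0613, 0.1053] contact_force: [-8.2, 0.6, 20.4]
```

The cap is home with 20 N on it. I'll ease off to about 15 N and hold.

```bash
python3 -m inch '[[[1,0,0,-0.5,0,0,0],[1,0,0,0,0,0,0]]]' | egrep 'clock|tcp_pos|contact' | tr '\n' ' '; for i in 1 2 3; do python3 -m inch '[[[1,0,0,0,0,0,0],[1,0,0,0,0,0,0],[1,0,0,0,0,0,0],[1,0,0,0,0,0,0]]]' | egrep 'clock|contact' | tr '\n' ' ';done
```

```text
clock: 22.98 tcp_pos: [0.4876, 0.0613, 0.1053] contact_force: [-5.4, 0.1, 15.6] clock: 23.48 contact_force: [-5.2, 0.6, 15.9] clock: 23.98 contact_force: [-5.6, 0.9, 16.1] clock: 24.48 contact_force: [-5.6, 1.2, 14.2]
```

```bash
python3 -m inch '[[[1,0,0,-5,0,0,0],[1,0,0,-15,0,0,0],[1,0,0,-30,0,0,0],[1,0,0,-30,0,0,0],[1,20,0,0,0,0,0],[1,40,0,0,0,0,0],[1,45,0,0,0,0,0],[1,45,1,0,0,0,0],[1,45,1,0,0,0,0],[1,45,1,0,0,0,0],[1,40,0,0,0,0,0],[1,20,0,0,0,0,0]]]';  python3 -m inch '[[[1,10,0,0,0,0,0],[1,0,0,0,0,0,0],[1,0,0,0,0,0,0]]]'
python3 - <<'E'
from h import *
p,R=pose();print((R.inv().apply(np.array((.4275,-.2438,.034))-p)*1000).round(1))
a=read_camera("scene")
cv2.imwrite("pics/home.png",np.hstack([cv2.resize(a[180:300,270:400],(400,400)),cv2.resize(a[130:260,370:500],(400,400))])[:,:,::-1])
E
```

```text
clock: 25.98
tcp_pos: [0.4275, -0.2349, 0.183]
eef_rot: [-0.0, -0.638, 0.77, 0.001]
contact_force: [-0.9, 0.2, -0.5]
grip_width: 0.453
grip_force: 70.2
clock: 26.35
tcp_pos: [0.4272, -0.2423, 0.1838]
eef_rot: [-0.0, -0.639, 0.77, 0.0]
contact_force: [-0.1, 0.3, 0.1]
grip_width: 0.451
grip_force: 70.2
[  1.4  -0.6 149.8]
```

View pics/home.png

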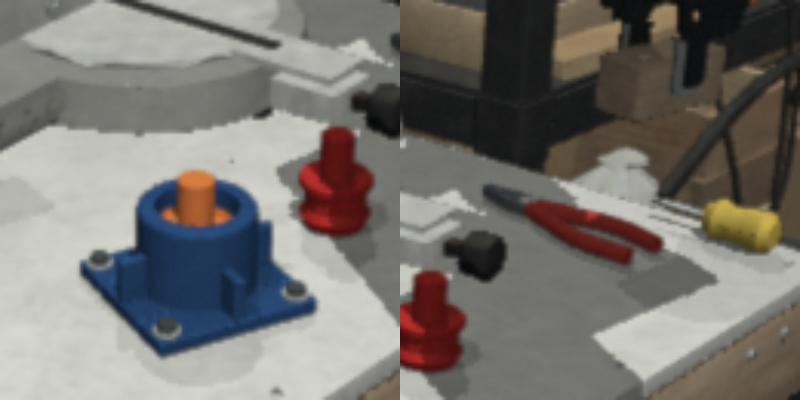

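The cap sits deep in the bore, boss at left crop (196,195), upright. The block is over its old spot. I'll lay it down.

```bash
python3 -m inch '[[[1,1,0,30,0,0,0],[1,0,0,40,0,0,0],[1,0,0,40,0,0,0],[1,0,0,25,0,0,0],[1,0,0,10,0,0,0],[1,0,0,3,0,0,0],[1,0,0,0,0,0,0]]]'; for i in 1 2 3; do python3 -m inch '[[[1,0,0,0.8,0,0,0],[1,0,0,0,0,0,0]]]' | egrep 'tcp_pos|contact'|tr '\n' ' '; done
```

```text
clock: 27.28
tcp_pos: [0.4277, -0.2437, 0.0366]
eef_rot: [0.0, -0.639, 0.769, -0.0]
contact_force: [-0.8, 0.3, -0.5]
grip_width: 0.451
grip_force: 70.2
tcp_pos: [0.4273, -0.2439, 0.0357] contact_force: [0.0, -0.9, -2.1] tcp_pos: [0.427, -0.2438, 0.0344] contact_force: [0.9, -0.2, -0.3] tcp_pos: [0.4269, -0.2438, 0.0334] contact_force: [0.0, 0.3, -0.4]
```

```bash
for i in 1 2 3; do python3 -m inch '[[[1,0,0,0.6,0,0,0],[1,0,0,0,0,0,0]]]' | egrep 'tcp_pos|contact'|tr '\n' ' '; done; python3 -m inch '[[[-1,0,0,0,0,0,0],[-1,0,0,0,0,0,0],[-1,0,0,0,0,0,0],[-1,0,0,0,0,0,0],[-1,0,0,0,0,0,0],[-1,0,0,-15,0,0,0],[-1,0,0,-35,0,0,0],[-1,0,0,-40,0,0,0],[-1,0,0,-30,0,0,0],[-1,0,0,0,0,0,0],[-1,0,0,0,0,0,0]]]'
python3 - <<'E'
from h import *
a=read_camera("scene")
cv2.imwrite("pics/end.png",cv2.resize(a[130:310,240:500],(800,554))[:,:,::-1])
E
```

```text
tcp_pos: [0.4269, -0.2438, 0.0328] contact_force: [-0.9, -0.7, -0.7] tcp_pos: [0.427, -0.2438, 0.0322] contact_force: [0.0, 0.7, -0.7] tcp_pos: [0.427, -0.2438, 0.0318] contact_force: [-1.0, -0.3, 1.7] clock: 30.15
tcp_pos: [0.4266, -0.2437, 0.1514]
eef_rot: [0.0, -0.638, 0.77, 0.0]
contact_force: [-0.2, -0.2, -0.7]
grip_width: 1.001
grip_force: 0.0
```

View pics/end.png

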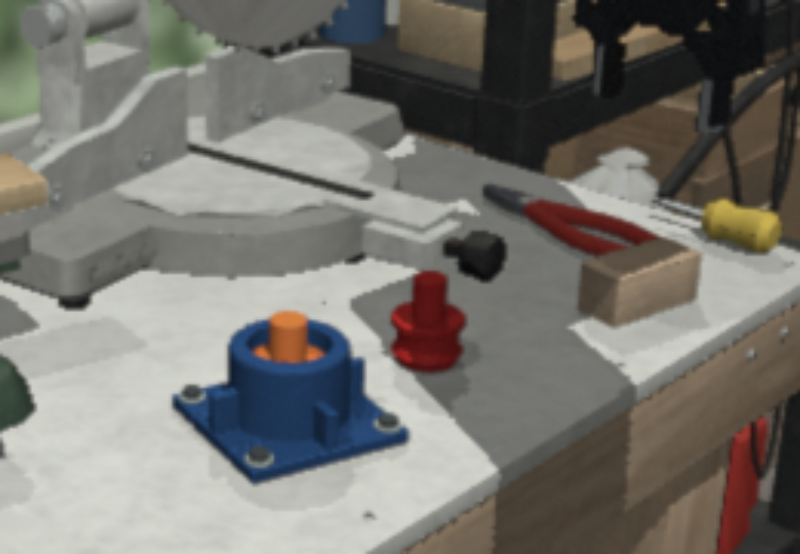

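The cap is home at (289,340), the offcut lies flat at (640,280) and the gripper is clear of everything.

```bash
python3 -c "
from rig import *
print(finish_job())"
```

```text
the job is handed in; nothing more can be done
None
```

The job is handed in, though the system gave no verdict: the cap snapped past the catches and is home, held at about 15–16 N for over 1.5 s (highest reading about 22 N), and the offcut is back flat on the bench about 0.3 m from the housing.

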